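# Release and draw out a telescoping wading staff

### The job

The telescoping wading staff clamped in the counter stand is in for service. Turn the brass lock knob on the clamp anticlockwise to its end stop to release the staff, then pinch the cork grip across its side button so that the button is squeezed in, and pull the grip straight out of the staff, past the first stop to the second. Finish holding it there fully drawn out, still gripped with the button squeezed (a spring pulls it back if let go), and leave the case, reel, cork disc and reel foot undisturbed.

Things in the scene. Friction and masses are not known exactly. Their poses are not given: they have to be found in the camera images.
- stand: Fixed stand holding the staff level, axis along the stand's y, 62 mm up, at x = 0; the grip pulls out along -y. Board 14 mm thick, 110 wide, y 120 to 460 mm; steel clamp block 50 (x) x 60 (y), 95 mm high, centred at y = 150 mm, lock knob on top; outer tube 26 mm diameter, y 93 to 480 mm. The counter under the grip is bare. Origin: on the counter under the axis; the closed grip's middle is at y = 35
- knob_grip (a point): Grip point of the lock knob: on its vertical turning axis, 123 mm above the counter, 8 mm below the top of its bar. The knob is a brass bar 44 mm long, 12 mm thick, 30 mm high on a round skirt 40 mm in diameter, 6 mm thick, over the clamp block. The point turns with the knob: y along the bar, x across it, z up
- lock_knob (a joint): Lock knob angle, rad: 0 = against its anticlockwise end stop (seen from above), bar in line with the staff, released; grows clockwise to 1.5. Starts locked at 0.8 to 1.4 and stays where it is left; turning takes about 0.06 N m. The tube is blocked until it is within about 0.15 of 0
- grip: Cork grip on the end of the staff's sliding inner tube: a level round bar 32 mm in diameter, 102 mm long along its y axis (-52 to +50 mm). Origin: its middle, on the axis, 62 mm above the counter. Axes parallel to the stand's. It slides only along its y; -y is out
- button_top (a point): Middle of the outer face of the steel button in the grip's +x side, half way along the grip, level with its axis and 23 mm from it when out. The face is 28 mm (along the staff) x 16 mm (high). Fingers closing along the grip's x axis, one on the button and one on the cork opposite, squeeze it in: 39 mm across when out, 34 mm when in
- button (a joint): How far the button is in, m: 0 = out, 0.005 = fully in. It springs out: 4 N starts it, 6 N holds it fully in. The tube passes only while it is in more than about 0.0035; otherwise its catch stops the tube within 2 mm of closed and again at the first stop
- tube (a joint): How far the inner tube is drawn out, m: 0 = closed (start), 0.070 = first stop (stops the tube only if the button is out), 0.140 = second stop, a hard end. A spring pulls it back with 3.5 N (closed) to 5 N (second stop); sliding friction about 1 N, plus 6 N per m/s. Let go beyond the first stop, it springs back to about 0.078, where the catch holds it
- case: Closed wooden parts case, 114 x 164 mm, 62 mm high, with a brass cam lock; loose bystander. Origin: centre of its underside
- reel: Gold-finish fly reel lying flat, 80 mm in diameter, 48 mm high with its crank handle; loose bystander. Origin: centre of its underside
- arbor: Cork arbor disc, 56 mm in diameter, 16 mm thick; loose bystander. Origin: centre of its underside
- foot: Black hard rubber reel foot, 70 x 14 mm, 22 mm high; loose bystander. Origin: centre of its underside

How it is judged:
On the way, in this order (a step that is already met when the one before it is completed fails the run):
1. the lock knob is turned anticlockwise to its end stop (within 0.1 rad) with the tube still closed (value of joint lock_knob below 0.1 rad and value of joint tube below 0.01 m), for 0.2 s.
2. with the button squeezed in, the tube is drawn past the first stop (value of joint button above 0.003 m and value of joint tube above 0.078 m).
At the end, for the whole second after the job is handed in: The tube is held still at its second stop (within 6 mm of 140 mm), the fingers gripping the grip (over 2 N) with the button in over 3 mm, the knob within 0.15 rad of its anticlockwise stop; case, reel, cork disc and reel foot within 20 mm of their starts (value of joint tube above 0.134 m and velocity of joint tube between -0.01 and 0.01 m/s and value of joint button above 0.003 m and contact force between the fingers and grip above 2 N and value of joint lock_knob below 0.15 rad and distance of each of case, reel, arbor, foot from where it was at the start of the episode below 0.02 m); the arm keeps its last pose, push and grip.
It fails at once if the tube is forced out while the knob is still locked (value of joint tube above 0.015 m and value of joint lock_knob above 0.3 rad).
It fails at once if the parts case is shifted or knocked (distance of case from where it was at the start of the episode above 0.02 m).
It fails at once if the fly reel is shifted or knocked (distance of reel from where it was at the start of the episode above 0.02 m).
It fails at once if the cork arbor disc is shifted or knocked (distance of arbor from where it was at the start of the episode above 0.02 m).
It fails at once if the reel foot is shifted or knocked (distance of foot from where it was at the start of the episode above 0.02 m).
It also fails if it takes over 46 s, if anything falls off the work surface, if the arm or the gripper's body presses on something with over 40 N, if the wrist force passes 120 N, or if a joint passes its speed limit or range.

### The arm

A 6-joint arm with a two-finger parallel gripper is mounted at the origin on the work surface. World frame = base frame: x ahead of the robot, y to its left, z up, the work surface at z = 0. Lengths are in m, angles in rad, forces in N, time in s.
With the tool pointing down it reaches from about 0.25 to 0.775 m from the base axis. Payload 4 kg.
Tool frame: the origin (TCP) lies midway between the tips of the shut fingers; the grasp point (between the pads) lies 19 mm behind it; z points along the fingers, y is the line along which they close (so a half turn about z gives the same grasp; the last joint's range is limited). The gripper opens to 94 mm and grips with 3 to 60 N. Pads are 16 mm wide; open, the fingers measure 119 mm over their backs; the gripper's body (75 mm by 177 mm) begins 78 mm behind the grasp point.
Start: joints at [-1.22, 0.087, 1.371, -0, 1.684, -0.103], TCP at [0.241, -0.494, 0.206] pointing down, gripper open.
Joint ranges: [-3.1, 3.1], [-0.76, 2.03], [0.27, 2.55], [-1.08, 4.22], [0.17, 2.65], [-2.57, 2.57]. Speed limits (rad/s): [2.79, 2.79, 3.14, 3.14, 3.14, 3.14].

### API

Orientations are given as [roll, pitch, yaw] about the fixed x, y, z axes, in that order (R = Rz(yaw) Ry(pitch) Rx(roll)).
In Python, from bench import get_obs, snapshot, close_job gives the robot as it stands. The module is installed in compiled form; this text tells all that it offers.
- The arm moves only by the tool drive_tool, never from a script. Its argument "commands" is a list of rows, each a list of 6 numbers: the shift along the tool's x, y, z in units of 0.04 m (1.0 is 0.04 m), then the turn, a rotation vector about the tool's x, y, z in units of 0.1 rad (1.0 is 0.1 rad). In form: [[dx, dy, dz, wx, wy, wz], ...]. A call has 1 to 20 rows; each row shifts and turns the commanded pose from where the row before left it, along the tool's axes as they then stand; what a row does not reach is not made up. A row lasts 1/8 s, in which the tool goes at most 62.5 mm and 10.7 degrees, less where a joint would pass 70% of its speed; a pose out of reach is approached as far as the arm can. A call with a number of a shift or a turn outside -1 to 1 is refused whole. A call with a gripper value outside its range is refused whole. "gripper" is the closure, from 0 (fully open) to 1 (shut), set as the call begins (left out, the last holds). The fingers move at their own pace and stop on an object; the grip force is fixed at half the most. Time passes only in rows, so rows that do not move let the fingers close. It gives the time, the measured TCP pose, the force, the opening and the grip force at its end, in the units of the state.
- get_obs(): the state, without advancing time (a new reading comes with each control period).
- snapshot(name): name is "side" or "top" or "wrist"; returns a dict with "image" (400x640x3 uint8, blue, green, red), "range_z" (400x640 float32, m along the optical axis (not along the pixel's ray), 0 where there is no reading), "fx", "fy", "cx", "cy" (pixels), "rvec" (rotation vector, rad) and "tvec" (3), from world to camera coordinates, as OpenCV has them. Camera axes: x right, y down, z forward; pixel columns grow to the right and rows downward; lengths in m; the calibration is good to about 2 mm. A picture is of the moment at which its call begins.
- close_job(): hands the job in; it is judged then, once.
The state is a dict: "time": time; "joint_positions": joint angles; "qvel": joint speeds; "joint_torque": joint torques, N m; "tool_pos": TCP position; "ee_rot": TCP orientation; "wrist_force": force on the tool from outside, world axes, zero at the start; "wrist_torque": the same for the moment, N m; "width": finger opening in m; "finger_force": force on a finger pad.
Only numpy, scipy, OpenCV 4.12 (cv2) and the standard library are available. Lean on these libraries where they do the work, as an engineer would, in place of code of your own. Each camera call takes 0.05 s, during which the arm holds its last target. There are 200 camera calls.

## Working session

There is one attempt and no reset: what is moved stays moved. The work goes in short steps, Python scripts to look and compute and a tool call to move; the robot and the scene stay as the last step left them, time stands still between calls to the robot, and variables do not carry over. Pictures are saved under pics/ and viewed, at most 10 in all, crops included, and the job is handed in when it is done.

Besides the shell and the picture viewer there is one more tool, called after "Call:" in YAML: its name, and indented under it one key for each argument. drive_tool: Moves the arm, as the interface text tells. Its arguments: {"type":"object","properties":{"commands":{"type":"array"},"gripper":{"type":"number"}},"required":["commands"]}

```bash
mkdir -p pics
cat > h.py <<'E'
import numpy as np,cv2
from bench import get_obs,snapshot
def cloud(s):
    R=cv2.Rodrigues(np.array(s['rvec'],float))[0];t=np.array(s['tvec'],float).ravel()
    v,u=np.mgrid[0:400,0:640];z=s['range_z']
    P=np.stack([(u-s['cx'])/s['fx']*z,(v-s['cy'])/s['fy']*z,z],-1)
    W=(P-t)@R; W[z==0]=np.nan
    return W
E
python3 - <<'E'
from h import *
for n in('top','side'):
    s=snapshot(n);cv2.imwrite(f'pics/{n}0.png',s['image']);np.save(n+'0.npy',cloud(s))
o=get_obs();print(o['time'],o['tool_pos'],o['ee_rot'],o['width'])
E
```

```text
0.1 [ 0.24092684 -0.49387951  0.20442476] [-3.13961867e+00 -1.78628088e-04  4.53782331e-01] 0.09419509868310542
```

View pics/top0.png

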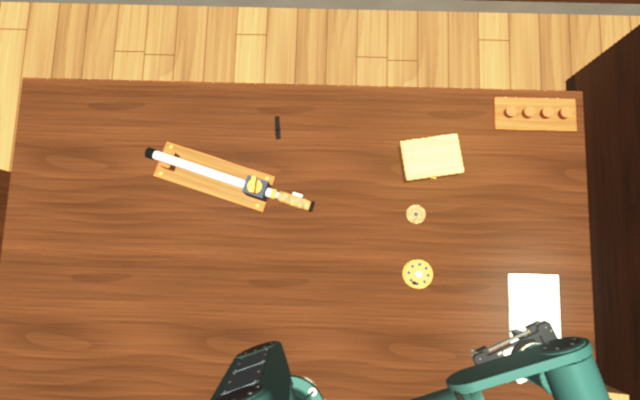

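View pics/side0.png

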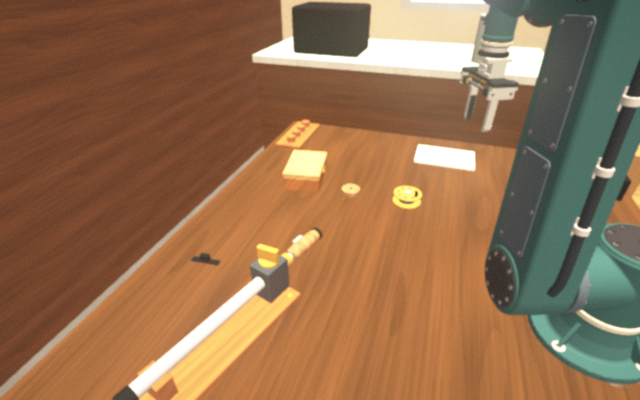

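The top view shows the staff from (150,153) to (313,207), the knob at (256,185), the button at (297,195) and the grip end at the right. The bystanders are all well away: the foot at (278,127), and the case, disc and reel at x>400. Next I fit the stand pose from the depth data.

Run:
```python
from h import *
W=np.load('top0.npy');im=cv2.imread('pics/top0.png')
for p in((150,153),(200,170),(256,185),(290,200),(297,195),(313,207),(278,127),(416,214)):print(p,W[p[1],p[0]].round(4))
sub=W[130:225,135:330].reshape(-1,3)
# knob top
k=sub[(sub[:,2]>.118)&(sub[:,2]<.14)];print('knob',len(k),k.mean(0),k[:,2].max());
S=np.load('side0.npy').reshape(-1,3)
c=k.mean(0)
def line(P):
    m=P[:,:2].mean(0);d=np.linalg.svd(P[:,:2]-m)[2][0];d*=np.sign(d[1]);return m,d
for nm,A in(('top',sub),('side',S)):
    near=A[np.hypot(*(A[:,:2]-c[:2]).T)<.04];kb=near[(near[:,2]>.121)&(near[:,2]<.135)]
    m,d=line(kb);print(nm,'knob',len(kb),(kb.min(0)+kb.max(0))/2,m,np.arctan2(d[1],d[0]))
    t=A[(A[:,2]>.066)&(A[:,2]<.085)&(np.hypot(*(A[:,:2]-c[:2]).T)>.045)&(np.hypot(*(A[:,:2]-c[:2]).T)<.35)]
    m,d=line(t);print('axis',len(t),m,d,np.arctan2(d[1],d[0]));n=np.array([d[1],-d[0]])
    print('knob rel',(c[:2]-m)@d,(c[:2]-m)@n, 'along range',((t[:,:2]-m)@d).min(),((t[:,:2]-m)@d).max())
cv2.imwrite('pics/crop.png',cv2.resize(im[160:225,225:325],None,fx=7,fy=7,interpolation=cv2.INTER_CUBIC))
```

```text
(150, 153) [0.7029 0.4077 0.0762]
(200, 170) [0.6592 0.2653 0.0725]
(256, 185) [0.6142 0.0998 0.1147]
(290, 200) [0.5814 0.0103 0.0764]
(297, 195) [ 0.5962 -0.0083  0.0739]
(313, 207) [ 0.5657 -0.0532  0.0608]
(278, 127) [0.8014 0.0577 0.0308]
(416, 214) [ 0.559  -0.3473  0.019 ]
knob 88 [0.61390949 0.10528072 0.13043169] 0.13587024360993435
top knob 79 [0.61403192 0.10567211 0.12807868] [0.61431586 0.10556489] 3.0577932496313407
axis 1347 [0.63864677 0.18748965] [0.28508204 0.95850312] 1.2817043105007264
knob rel -0.08584967563407828 -0.00027447362913351006 along range -0.25152447878273526 0.2450429010240454
side knob 151 [0.6151085  0.10786775 0.1264363 ] [0.61403179 0.11079402] 3.080500930682445
axis 2488 [0.65503177 0.25151517] [0.28804775 0.95761605] 1.2786087750854946
knob rel -0.15188163933626836 0.0027431479940907767 along range -0.3146219073064617 0.18104890101066348
```

View pics/crop.png

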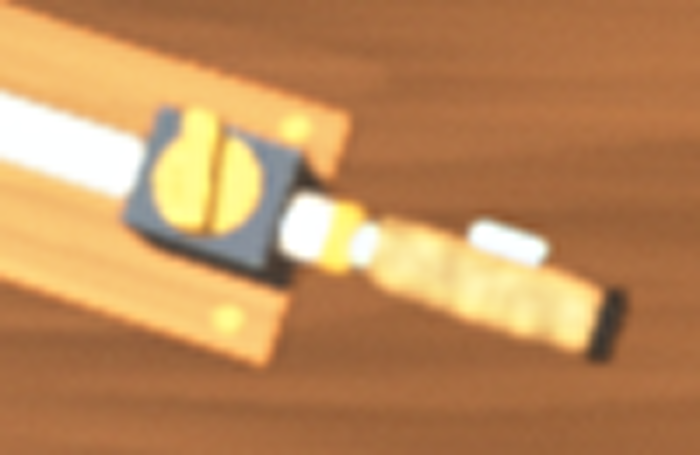

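The bar is nearly across the staff. Stand y points at 1.28 rad and the bar at about -0.08 rad, so q≈1.36. The knob axis is near (0.614, 0.107).

Call:
drive_tool:
  commands:
    - [0.74,-0.465,0,0,0,0]
    - [0.74,-0.465,0,0,0,0]
    - [0.74,-0.465,0,0,0,0]
    - [0.74,-0.465,0,0,0,0]
    - [0.74,-0.465,0,0,0,0]
    - [0.74,-0.465,0,0,0,0]
    - [0.74,-0.465,0,0,0,0]
    - [0.74,-0.465,0,0,0,0]
    - [0.74,-0.465,0,0,0,0]
    - [0.74,-0.465,0,0,0,0]
    - [0.74,-0.465,0,0,0,0]
    - [0.74,-0.465,0,0,0,0]
    - [0.74,-0.465,0,0,0,0]
    - [0.74,-0.465,0,0,0,0]
    - [0.74,-0.465,0,0,0,0]
    - [0.74,-0.465,0,0,0,0]
    - [0.74,-0.465,0,0,0,0]
    - [0.74,-0.465,0,0,0,0]
    - [0.74,-0.465,0,0,0,0]
    - [0,0,0,0,0,0]
  gripper: 0.3

```text
time: 2.6
tool_pos: [0.5919, 0.0716, 0.2041]
ee_rot: [-3.141, 0.002, 0.457]
wrist_force: [0.4, -0.5, -0.5]
width: 0.0656
finger_force: 0.0
```

Call:
drive_tool:
  commands:
    - [0,0,0,0,0,0.9]
    - [0,0,0,0,0,0.9]
    - [0,0,0,0,0,0.9]
    - [0,0,0,0,0,0.9]
    - [0,0,0,0,0,0.9]
    - [0,0,0,0,0,0.9]
    - [0,0,0,0,0,0]
    - [0,0,0,0,0,0]

```text
time: 3.6
tool_pos: [0.5914, 0.0693, 0.2053]
ee_rot: [3.141, 0.0, -0.086]
wrist_force: [0.1, 0.2, 0.0]
width: 0.0658
finger_force: 0.0
```

Run:
```python
from h import *
o=get_obs();print(o['time'],o['tool_pos'],o['ee_rot'],o['width'],o['joint_positions'])
s=snapshot('wrist');cv2.imwrite('pics/w1.png',s['image']);W=cloud(s);np.save('w1.npy',W)
A=W.reshape(-1,3);A=A[np.hypot(A[:,0]-.614,A[:,1]-.107)<.035];
for lo,hi in((.122,.14),(.129,.14)):
    k=A[(A[:,2]>lo)&(A[:,2]<hi)]
    if len(k)>10:print(len(k),cv2.minAreaRect(k[:,:2].astype(np.float32)*1000),k.mean(0),np.median(k[:,2]))
```

```text
3.6 [0.59136683 0.06928687 0.20534578] [ 3.14126708e+00  3.60379016e-04 -8.55852893e-02] 0.06584541128590268 [ 2.15968956e-02  1.89118116e-01  1.25670162e+00 -2.87405704e-04
  1.69616605e+00  1.67794257e+00]
713 ((618.2880249023438, 106.90218353271484), (12.28824234008789, 44.13130569458008), 85.78980255126953) [0.61923704 0.10623531 0.12969353] 0.13000683908740104
595 ((618.231201171875, 106.78477478027344), (11.82085132598877, 43.30030822753906), 85.5798568725586) [0.61875765 0.10671856 0.13020152] 0.13020404611254444
```

View pics/w1.png

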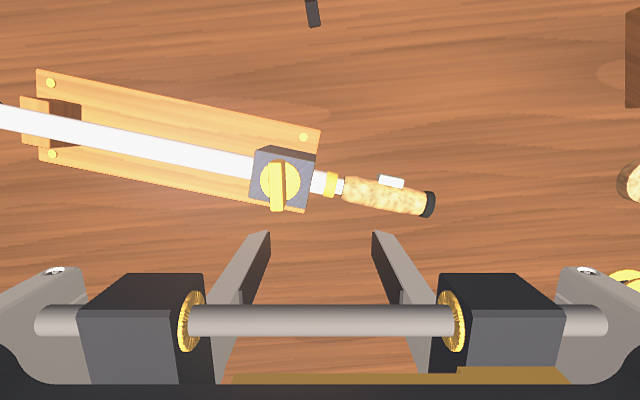

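The wrist view shows the bar at (277,185). It fits as a clean 12 x 44 mm rectangle at about (0.617, 0.107), yaw -0.075, top at z 0.130.

Call:
drive_tool:
  commands:
    - [0.18,-0.33,0,0,0,0]
    - [0.18,-0.33,0,0,0,0]
    - [0.18,-0.33,0,0,0,0]
    - [0,0,0,0,0,0]
    - [0,0,0.5,0,0,0]
    - [0,0,0.5,0,0,0]
    - [0,0,0.5,0,0,0]
    - [0,0,0.5,0,0,0]
    - [0,0,0.25,0,0,0]
    - [0,0,0.2,0,0,0]
    - [0,0,0,0,0,0]
    - [0,0,0,0,0,0]

```text
time: 5.15
tool_pos: [0.6171, 0.1074, 0.1084]
ee_rot: [-3.141, -0.002, -0.086]
wrist_force: [0.1, -0.3, 0.2]
width: 0.0657
finger_force: 0.0
```

Call:
drive_tool:
  commands:
    - [0,0,0,0,0,0]
    - [0,0,0,0,0,0]
    - [0,0,0,0,0,0]
    - [0,0,0,0,0,0]
    - [0,0,0,0,0,0]
    - [0,0,0,0,0,0]
  gripper: 1.0

```text
time: 5.9
tool_pos: [0.6166, 0.1071, 0.1075]
ee_rot: [3.141, 0.0, -0.086]
wrist_force: [-0.6, -1.2, -0.2]
width: 0.012
finger_force: 30.0
```

Call:
drive_tool:
  commands:
    - [0,0,0,0,0,-0.8]
    - [0,0,0,0,0,-0.8]
    - [0,0,0,0,0,-0.8]
    - [0,0,0,0,0,-0.8]
    - [0,0,0,0,0,-0.8]
    - [0,0,0,0,0,-0.8]
    - [0,0,0,0,0,-0.8]
    - [0,0,0,0,0,-0.8]
    - [0,0,0,0,0,-0.8]
    - [0,0,0,0,0,-0.8]
    - [0,0,0,0,0,-0.8]
    - [0,0,0,0,0,-0.8]
    - [0,0,0,0,0,-0.8]
    - [0,0,0,0,0,-0.8]
    - [0,0,0,0,0,-0.8]
    - [0,0,0,0,0,-0.8]
    - [0,0,0,0,0,-0.8]
    - [0,0,0,0,0,0]
    - [0,0,0,0,0,0]

```text
time: 8.28
tool_pos: [0.6163, 0.1075, 0.1074]
ee_rot: [-3.141, 0.0, 1.273]
wrist_force: [-0.2, 0.5, 0.8]
width: 0.0113
finger_force: 30.0
```

Run:
```python
from h import *
o=get_obs();print(o['wrist_torque'],o['tool_pos'],o['ee_rot'])
```

```text
[0.01932419 0.16375305 0.00751717] [0.61631201 0.10751077 0.10742086] [-3.14094809e+00  1.40574039e-04  1.27292218e+00]
```

Call:
drive_tool:
  commands:
    - [0,0,0,0,0,-0.2]
    - [0,0,0,0,0,-0.2]
    - [0,0,0,0,0,-0.2]
    - [0,0,0,0,0,0]
    - [0,0,0,0,0,0]

```text
time: 8.9
tool_pos: [0.6163, 0.1075, 0.1075]
ee_rot: [-3.141, 0.0, 1.333]
wrist_force: [-2.3, 0.6, 1.9]
width: 0.0121
finger_force: 30.9
```

Run:
```python
from h import *
o=get_obs();print(o['wrist_torque'],o['tool_pos'],o['ee_rot'])
```

```text
[ 0.1328369   0.48636571 -0.56470502] [0.61633935 0.1074663  0.10746015] [-3.14099364e+00  4.98455735e-05  1.33345207e+00]
```

The -0.56 N m torque shows the knob is on its end stop. I'll release, lift, align to yaw 1.28 and go over the grip.

Call:
drive_tool:
  commands:
    - [0,0,0,0,0,0]
    - [0,0,0,0,0,0]
    - [0,0,0,0,0,0]
    - [0,0,-0.3,0,0,0]
    - [0,0,-0.5,0,0,0]
    - [0,0,-0.6,0,0,0]
    - [0,0,-0.6,0,0,0]
    - [0,0,-0.3,0,0,0.25]
    - [0,0,0,0,0,0.25]
    - [-0.575,0,0,0,0,0]
    - [-0.575,0,0,0,0,0]
    - [-0.575,0,0,0,0,0]
    - [-0.575,0,0,0,0,0]
    - [-0.575,0,0,0,0,0]
    - [0,0,0,0,0,0]
    - [0,0,0,0,0,0]
  gripper: 0.1

```text
time: 10.9
tool_pos: [0.5839, -0.0031, 0.1994]
ee_rot: [-3.142, -0.0, 1.283]
wrist_force: [-0.0, 0.3, -0.9]
width: 0.0847
finger_force: 0.0
```

Run:
```python
from h import *
o=get_obs();print(o['time'],o['tool_pos'],o['ee_rot'],o['width'])
s=snapshot('wrist');cv2.imwrite('pics/w2.png',s['image']);Ws=cloud(s).reshape(-1,3)
s=snapshot('top');cv2.imwrite('pics/t2.png',s['image'])
d=np.array([np.cos(1.281),np.sin(1.281)]);n=np.array([d[1],-d[0]]);g=np.array([.5833,-.0027])
for nm,A in(('wrist',Ws),('top',cloud(s).reshape(-1,3))):
    a=(A[:,:2]-g)@d;b=(A[:,:2]-g)@n
    for lo,hi in((-.045,-.025),(.025,.045)):
        k=(a>lo)&(a<hi)&(abs(b)<.03)&(A[:,2]>.065)&(A[:,2]<.085);print(nm,lo,k.sum(),b[k].min() if k.any() else 0,b[k].max() if k.any() else 0,A[k,2].max() if k.any() else 0)
    k=(a>-.04)&(a<.04)&(b>.018)&(b<.032)&(A[:,2]>.06)&(A[:,2]<.08);print('button',k.sum(),a[k].min(),a[k].max(),b[k].max()) if k.any() else 0
    kk=(np.hypot(a-.115,b)<.035)&(A[:,2]>.122)&(A[:,2]<.14)
    if kk.sum()>10:print('knob',kk.sum(),cv2.minAreaRect(A[kk][:,:2].astype(np.float32)*1000))
```

```text
10.9 [ 0.58391401 -0.00306614  0.19941933] [-3.14152262e+00 -4.57790998e-04  1.28314567e+00] 0.08466348773893552
wrist -0.045 423 -0.01218710891830574 0.015898062214200773 0.07757583459074717
wrist 0.025 540 -0.012566288843899954 0.016058002085718868 0.07811681700254522
button 165 -0.014279707087782033 0.013924678454492552 0.02497398700102949
knob 915 ((618.28857421875, 106.4525375366211), (43.72914505004883, 11.501378059387207), 72.82542419433594)
top -0.045 51 -0.01458098980001595 0.012900582619684164 0.0816458624292534
top 0.025 0 0 0 0
knob 36 ((610.832275390625, 94.10658264160156), (19.03122329711914, 11.47407341003418), 70.23885345458984)
```

View pics/w2.png

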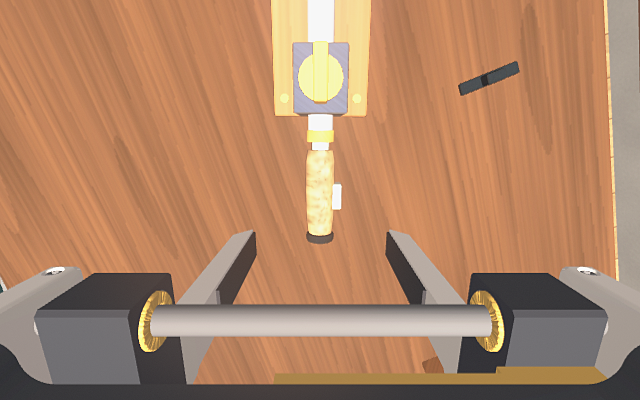

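The knob is aligned, with its bar yaw at about 1.27. The grip and button (337,197) are centred under the tool, so I descend and squeeze.

Call:
drive_tool:
  commands:
    - [0,0,0.5,0,0,0]
    - [0,0,0.5,0,0,0]
    - [0,0,0.5,0,0,0]
    - [0,0,0.5,0,0,0]
    - [0,0,0.5,0,0,0]
    - [0,0,0.5,0,0,0]
    - [0,0,0.5,0,0,0]
    - [0,0,0.4,0,0,0]
    - [0,0,0,0,0,0]
    - [0,0,0,0,0,0]

```text
time: 12.25
tool_pos: [0.5847, -0.0027, 0.0442]
ee_rot: [3.14, -0.0, 1.284]
wrist_force: [-0.5, 0.2, -1.0]
width: 0.0844
finger_force: 0.0
```

Call:
drive_tool:
  commands:
    - [0,0,0,0,0,0]
    - [0,0,0,0,0,0]
    - [0,0,0,0,0,0]
    - [0,0,0,0,0,0]
    - [0,0,0,0,0,0]
    - [0,0,0,0,0,0]
    - [0,0,0,0,0,0]
    - [0,0,0,0,0,0]
  gripper: 1.0

```text
time: 13.25
tool_pos: [0.5843, -0.003, 0.0435]
ee_rot: [3.141, 0.0, 1.284]
wrist_force: [1.5, -0.2, -0.7]
width: 0.0331
finger_force: 30.0
```

Width is 33 mm, so the button is in. Pulling.

Call:
drive_tool:
  commands:
    - [-0.1,0,0,0,0,0]
    - [-0.2,0,0,0,0,0]
    - [-0.2,0,0,0,0,0]
    - [-0.2,0,0,0,0,0]
    - [-0.2,0,0,0,0,0]
    - [-0.2,0,0,0,0,0]
    - [-0.2,0,0,0,0,0]
    - [-0.2,0,0,0,0,0]
    - [-0.2,0,0,0,0,0]
    - [-0.2,0,0,0,0,0]
    - [-0.2,0,0,0,0,0]
    - [-0.2,0,0,0,0,0]
    - [-0.2,0,0,0,0,0]
    - [-0.2,0,0,0,0,0]
    - [-0.2,0,0,0,0,0]
    - [-0.2,0,0,0,0,0]
    - [-0.2,0,0,0,0,0]
    - [0,0,0,0,0,0]
    - [0,0,0,0,0,0]

```text
time: 15.62
tool_pos: [0.5464, -0.1284, 0.0435]
ee_rot: [-3.141, -0.001, 1.284]
wrist_force: [0.8, 4.6, 0.9]
width: 0.0328
finger_force: 30.0
```

Call:
drive_tool:
  commands:
    - [-0.08,0,0,0,0,0]
    - [-0.08,0,0,0,0,0]
    - [-0.06,0,0,0,0,0]
    - [-0.04,0,0,0,0,0]
    - [0,0,0,0,0,0]
    - [0,0,0,0,0,0]

```text
time: 16.38
tool_pos: [0.5438, -0.1371, 0.0435]
ee_rot: [-3.14, -0.004, 1.285]
wrist_force: [1.7, 8.0, 1.3]
width: 0.033
finger_force: 30.0
```

Call:
drive_tool:
  commands:
    - [-0.03,0,0,0,0,0]
    - [0,0,0,0,0,0]
    - [0,0,0,0,0,0]
    - [0,0,0,0,0,0]

```text
time: 16.88
tool_pos: [0.5438, -0.1371, 0.0435]
ee_rot: [-3.14, -0.006, 1.285]
wrist_force: [3.3, 10.4, 1.6]
width: 0.0327
finger_force: 30.0
```

Run:
```python
from h import *
s=snapshot('top');cv2.imwrite('pics/t3.png',cv2.resize(s['image'][90:290,130:450],None,fx=2.4,fy=2.4))
```

```text
(no output)
```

View pics/t3.png

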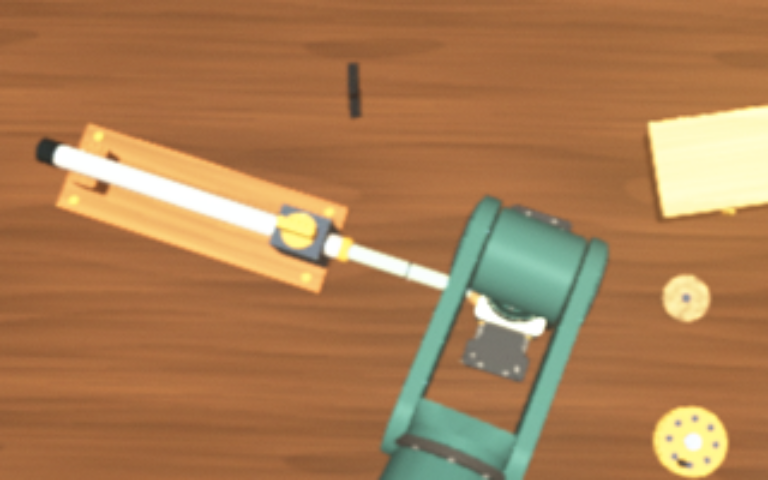

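The tube is fully drawn: the position no longer moves while the force rises. The knob at (298,230) is in line with the staff and the bystanders look undisturbed, so I'm handing in.

```bash
python3 -c "
from bench import close_job;print(close_job())"
```

```text
the job is handed in; nothing more can be done
None
```

I turned the lock knob to its anticlockwise stop and drew the grip out about 140 mm to the second stop. It is held there with the button squeezed and the bystanders undisturbed; the job is handed in, but no verdict was returned.

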